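# Move the slide carrier to the green station and lift off its tray

### The arm

A 6-joint arm with a two-finger parallel gripper is mounted at the origin on a cart in front of the work surface, level with it; the furniture and walls round the work are solid. World frame = base frame: x ahead of the robot, y to its left, z up, the work surface at z = 0. Lengths are in m, angles in rad, forces in N, time in s.
With the tool pointing down it reaches from about 0.35 to 0.775 m from the base axis. Payload 5.5 kg.
Tool frame: the origin (TCP) lies between the finger pads; the fingertips stand 22 mm ahead of it and the grasp point (between the pads) lies 3 mm ahead of it; z points along the fingers, y is the line along which they close (so a half turn about z gives the same grasp; the last joint's range is limited). The gripper opens to 85 mm and grips with 20 to 120 N. Pads are 22 mm wide; open, the fingers measure 114 mm over their backs; the gripper's body (76 mm by 85 mm) begins 54 mm behind the grasp point. The pads swing forward as they close: fully open they stand 13 mm farther back than shut.
Start: joints at [1.012, 0.313, 0.046, 1.304, 0, 1.431], TCP at [0.234, 0.525, 0.253] pointing down, gripper open.
Joint ranges: [-2.76, 2.76], [-0.86, 1.69], [-1.03, 1.26], [-2.2, 2.34], [-1.47, 1.5], [-3.14, 3.14]. Speed limits (rad/s): [2.57, 2.57, 3.14, 3.14, 3.14, 3.14].

### API

Orientations are given as a unit quaternion [w, x, y, z].
In Python, from workcell import env gives the robot as it stands.
- The arm moves only by the tool step_hand, called by a JSON object that holds its "name" and its "arguments". Schema: {"type":"object","properties":{"motion":{"type":"array","items":{"type":"array","prefixItems":[{"type":"array","items":{"type":"number"},"minItems":3,"maxItems":3},{"type":"array","items":{"type":"number"},"minItems":3,"maxItems":3}],"minItems":2,"maxItems":2},"minItems":1,"maxItems":8},"aperture":{"type":"number"},"squeeze":{"type":"number"},"only":{"type":"string"},"quiet":{"type":"boolean"},"lines":{"type":"string"}},"required":["motion"],"additionalProperties":false}. motion is a list of rows, 1 to 8 of them, each written [[dx, dy, dz], [rx, ry, rz]]: dx, dy, dz in normalised numbers (1 is 300 mm), then a rotation vector rx, ry, rz in a scale on which 1.0 is 2 rad; each row is the pose to reach, as a shift and turn from the pose commanded when the call began, along the tool's axes at that moment; what a row does not reach only later rows make up. A row lasts 1/8 s, in which the tool goes at most 0.0625 m and 0.188 rad, less where a joint would pass 70% of its speed; a pose out of reach is approached as far as the arm can. aperture is the finger opening in m, set as the call begins (left out keeps the last). The fingers move at their own pace and stop on an object; squeeze is the grip in N (left out, the last holds). Time passes only in rows, so rows that do not move let the fingers close. The tool returns the time, the measured TCP pose, the force, the opening and the grip force at its end. only (a regular expression) keeps the lines of the reply that match it, lines (a string "A,B") keeps lines A to B, and quiet returns only ok. A shift or turn number past 1, either way, is cut back to 1. Input that does not fit is refused with a message, and nothing moves.
- env.get_state(): the state, without advancing time (a new reading comes with each control period).
- env.read_camera(name): name is "scene" or "side" or "wrist"; returns a dict with "image" (420x560x3 uint8, red, green, blue), "K" (3x3 intrinsics, pixels), "D" ([k1, k2, p1, p2, k3] as OpenCV has them; the pictures are not rectified), "R" (3x3) and "t" (3): a world point X has camera coordinates R X + t. Camera axes: x right, y down, z forward; pixel columns grow to the right and rows downward; lengths in m; the calibration is good to about 2 mm. A picture is of the moment at which its call begins. There is no depth.
- env.hand_in(): hands the job in; it is judged then, once.
The state is a dict: "clock": time; "joint_pos": joint angles; "qvel": joint speeds; "tau": joint torques, N m; "tcp_pos": TCP position; "orientation": TCP orientation; "wrist_force": force on the tool from outside, world axes, zero at the start; "ft_torque": the same for the moment, N m; "finger_gap": finger opening in m; "grip_force": force on a finger pad.
Only numpy, scipy, OpenCV 4.12 (cv2) and the standard library are available. Lean on these libraries where they do the work, as an engineer would, in place of code of your own. Each camera call takes 0.05 s, during which the arm holds its last target. There are 200 camera calls.

### The job

Slide the carrier along its rail from the middle station to the station marked by the green flag, with the wooden slide tray riding on it, so that the carrier's middle stands squarely in front of the flag (to within a centimetre). Then leave the carrier there, take the tray and lift it about 12 cm clear above the carrier, and finish while holding it in the gripper, still and level in the air. Do not tip the tray, and leave the specimen pot, beaker and timer alone.

Things in the scene. Friction and masses are not known exactly. Their poses are not given: they have to be found in the camera images.
- rail: Fixed indexing rail on the table: aluminium base 62 x 360 mm, 8 mm thick, with a steel bar on it. Origin: centre of the underside, on the table; its y axis runs along the rail, z up. Three stations on the centre line, at y = -75, 0 and +75 mm; the carrier stops at about +-95 mm.
- carrier: Carrier that slides along the rail only (rail's y axis); starts at the middle station. Axes parallel to the rail's; origin at table height on the rail's centre line, below the centre of the deck. Aluminium deck 90 (x) x 136 (y) mm; black lips 7.5 mm high hold the tray's ends and corners, the middle of the tray's long sides is free. A thin red pointer stands out of its +x edge, at its middle.
- handle (a point): Middle of the carrier's red upright round handle, 18 mm in diameter, 40 mm high (from 46 to 86 mm above the table), 83 mm to the robot's side (-x of the rail) of the carrier's centre. Room for fingers all round; grip it or push against it.
- deck (a point): Centre of the carrier's deck top, 40 mm above the table. The slide is stiff with friction (3 to 4 N moves it slowly) and stays where it is left; nothing clicks at the stations.
- green_station (a point): Point on the rail's centre line at the green-flagged station, at deck-top height: the point deck comes to this point when the carrier is in that station. Its axes are those of the flag, parallel to the rail's.
- green_flag: Fixed upright sign with a green plate 44 mm wide, 58 mm high in all, behind the rail (75 mm to its +x side) beside the station where the carrier must go. It is at either end station. Origin on the table.
- white_flag: The same with a white plate, at the other end station: not to be used.
- tray: Open wooden slide tray with glass slides standing in it, 48 (x) x 116 (y) mm, walls 30 mm high, slides to 38 mm, about 0.1 to 0.2 kg; origin at the centre of its underside. It stands loose on the carrier's deck, long side along the rail to within a few degrees. Grip it across its 48 mm width at the middle of its length.
- specimen_pot: Bystander: specimen pot with white lid, 50 mm in diameter, 58 mm high, on the table beyond the rail; origin under its centre.
- beaker: Bystander: small glass beaker, 44 mm in diameter, 57 mm high, on the table beyond the rail; origin under its centre.
- timer: Bystander: bench timer lying on the table to the right of the rail, 62 x 66 x 18 mm; origin under its centre.

How it is judged:
On the way:
1. the carrier rests in the green station with the tray on it (horizontal distance between deck and green_station below 0.011 m and linear speed of carrier below 0.02 m/s and horizontal distance between tray and deck below 0.015 m and z of tray in the frame of deck below 0.008 m and angle between tray's own z axis and vertical below 0.1 rad), for 0.3 s.
At the end, for the whole second after the job is handed in: The tray is held in the fingers, its underside at least 80 mm above the carrier's deck, level to within 0.12 rad (7 degrees), still (under 20 mm/s and 0.15 rad/s), touching the carrier nowhere; the carrier is still within 11 mm of the green station (z of tray in the frame of deck above 0.08 m and contact force between tray and the fingers above 1 N and contact force between tray and carrier below 0.05 N and angle between tray's own z axis and vertical below 0.12 rad and linear speed of tray below 0.02 m/s and angular speed of tray below 0.15 rad/s and horizontal distance between deck and green_station below 0.011 m); the arm keeps its last pose, push and grip.
It fails at once if the tray is tipped by more than 0.35 rad (20 degrees) (angle between tray's own z axis and vertical above 0.35 rad).
It fails at once if the specimen pot is moved by more than 15 mm (distance of specimen_pot from where it was at the start of the episode above 0.015 m).
It fails at once if the beaker is moved by more than 15 mm (distance of beaker from where it was at the start of the episode above 0.015 m).
It fails at once if the timer is moved by more than 15 mm (distance of timer from where it was at the start of the episode above 0.015 m).
It also fails if it takes over 45 s, if anything falls off the work surface, if the arm or the gripper's body presses on something with over 40 N, if the wrist force passes 120 N, or if a joint passes its speed limit or range.

## Working session

There is one attempt and no reset: what is moved stays moved. The work goes in short steps, Python scripts to look and compute and a tool call to move; the robot and the scene stay as the last step left them, time stands still between calls to the robot, and variables do not carry over. Pictures are saved under pics/ and viewed, at most 10 in all, crops included, and the job is handed in when it is done.

```bash
ls; mkdir -p pics; python3 - <<'E'
from workcell import env
import cv2
for n in ("scene","side"):
    c=env.read_camera(n); cv2.imwrite(f"pics/{n}0.png",c["image"][:,:,::-1])
    print(n,c["K"],c["D"],c["R"],c["t"])
s=env.get_state(); print(s)
E
```

```text
pics
workcell.py
scene [[392.60137847   0.         280.84638484]
 [  0.         392.60137847 209.05365227]
 [  0.           0.           1.        ]] [-0.01432221  0.          0.          0.          0.        ] [[ 0.50053201 -0.8655762   0.01567016]
 [-0.4672234  -0.28532852 -0.83683327]
 [ 0.72881411  0.41154037 -0.54723351]] [-0.13567526  0.39698646  0.4097089 ]
side [[433.23044264   0.         284.24997912]
 [  0.         433.23044264 209.96201985]
 [  0.           0.           1.        ]] [-0.03445206  0.          0.          0.          0.        ] [[ 0.32952204 -0.94409516 -0.00997805]
 [-0.80252417 -0.27451032 -0.529716  ]
 [ 0.49736323  0.18256072 -0.84811638]] [0.01760583 0.54493043 0.66121353]
{'clock': 0.1, 'joint_pos': array([1.01244290e+00, 3.13923728e-01, 4.50799772e-02, 1.30363608e+00,
       2.31549525e-05, 1.43119124e+00]), 'qvel': array([-0.00174896, -0.00020241,  0.00274631,  0.00068891, -0.00121874,
        0.0017132 ]), 'tau': array([ 3.13876626e-03, -4.81725848e+01,  2.99243742e+01,  1.27438045e-02,
       -8.42200302e-05, -2.09585113e-05]), 'tcp_pos': array([0.23357537, 0.5249404 , 0.25249378]), 'orientation': array([-2.98707325e-04,  2.07847716e-01,  9.78160835e-01, -7.87054480e-04]), 'wrist_force': array([ 0.0838872 ,  1.01542369, -0.82896167]), 'ft_torque': array([-0.029794  , -0.01804566,  0.01563664]), 'grip_force': 0.0, 'finger_gap': 0.08525591813196375}
```

View pics/scene0.png

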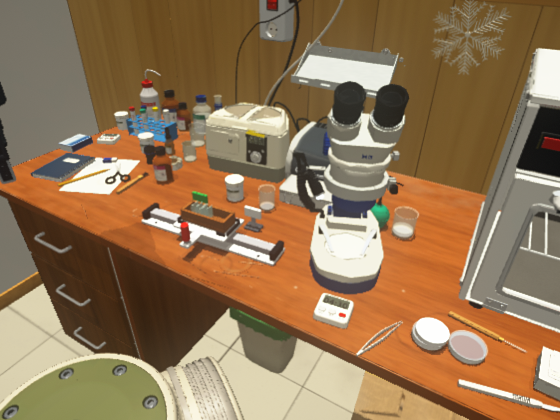

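View pics/side0.png

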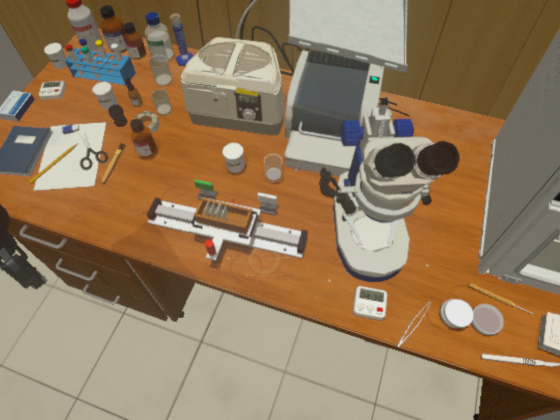

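The scene view shows the green flag at about (200,198), left of the carrier, and the white flag at (253,213). The red handle is at (186,232). In the side view the green flag is at (204,187), the white flag at (267,202) and the handle at (210,249). I'll enlarge both views to get exact pixels.

```bash
python3 - <<'E'
import cv2
a=cv2.imread("pics/scene0.png")[180:270,135:295]; b=cv2.imread("pics/side0.png")[172:267,142:312]
cv2.imwrite("pics/scene0c.png",cv2.resize(a,None,fx=5,fy=5,interpolation=cv2.INTER_CUBIC))
cv2.imwrite("pics/side0c.png",cv2.resize(b,None,fx=4.7,fy=4.7,interpolation=cv2.INTER_CUBIC))
E
```

```text
(no output)
```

View pics/scene0c.png

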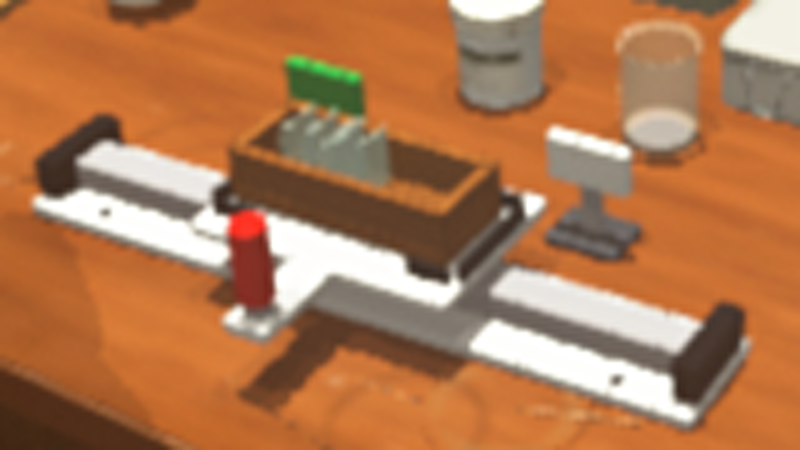

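View pics/side0c.png

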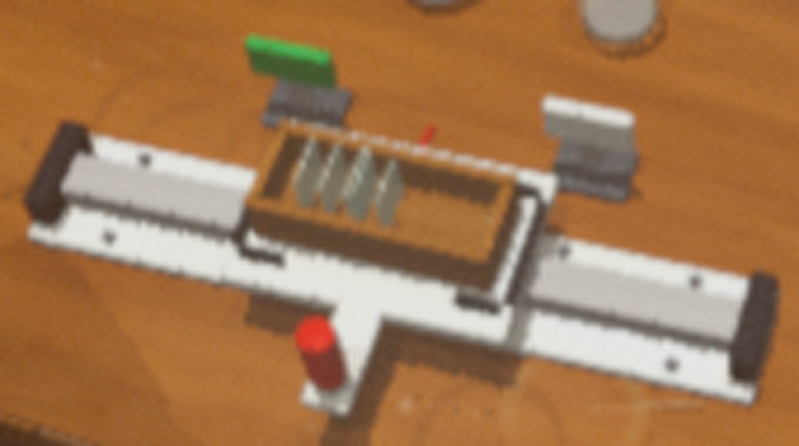

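Crops: the green plate's top corners are at scene (288,60)/(363,73) and side (250,38)/(333,54), and the handle top is at scene (247,219) and side (313,328). The tray rim and rail corners are also clear. Next I'll triangulate these points.

```bash
cat > h.py <<'E'
from workcell import env
import numpy as np, cv2
def tri(c1,p1,c2,p2):
    n=[cv2.undistortPoints(np.array([[p]],float),c["K"],c["D"]).reshape(2,1) for c,p in((c1,p1),(c2,p2))]
    P=[np.c_[c["R"],c["t"]] for c in(c1,c2)]
    X=cv2.triangulatePoints(P[0],P[1],n[0],n[1])[:,0]; return X[:3]/X[3]
def proj(c,X): return cv2.projectPoints(np.atleast_2d(X).astype(float),cv2.Rodrigues(c["R"])[0],c["t"],c["K"],c["D"])[0][:,0]
E
python3 - <<'E'
from h import *
np.set_printoptions(precision=4,suppress=True)
a=env.read_camera("scene");b=env.read_camera("side")
P=dict(handle=((247,219),(313,328)),gL=((288,60),(250,38)),gR=((363,73),(333,54)),wL=((550,129),(545,98)),wR=((632,149),(633,114)),
tNL=((232,152),(247,205)),tFL=((285,105),(285,124)),tFR=((498,165),(520,182)),tNR=((445,212),(497,262)),rNL=((33,203),(30,235)),rNR=((692,425),(755,402)))
for k,(p,q) in P.items():
    p=(np.array(p)+.5)/5-.5+[135,180]; q=(np.array(q)+.5)/4.7-.5+[142,172]
    X=tri(a,p,b,q); print(k,X, np.abs(proj(a,X)-p).max().round(2),np.abs(proj(b,X)-q).max().round(2))
s=env.get_state();print(s["tcp_pos"])
import scipy.spatial.transform as t
print(t.Rotation.from_quat(np.roll(s["orientation"],-1)).as_matrix())
c=env.read_camera("wrist");print(c["K"],c["R"],c["t"],-c["R"].T@c["t"])
E
```

```text
handle [0.4332 0.3289 0.0844] 0.54 0.51
gL [0.5798 0.4359 0.0543] 0.01 0.01
gR [0.582  0.3908 0.0594] 0.45 0.46
wL [0.593  0.2871 0.0556] 0.29 0.29
wR [0.5976 0.2444 0.0561] 0.39 0.38
tNL [0.4891 0.3907 0.0652] 0.49 0.47
tFL [0.5318 0.3932 0.0675] 0.41 0.41
tFR [0.5375 0.2767 0.0702] 0.36 0.35
tNR [0.4927 0.2707 0.074 ] 0.13 0.13
rNL [0.4682 0.5092 0.0066] 0.4 0.38
rNR [0.4984 0.1511 0.0036] 0.15 0.14
[0.2337 0.5251 0.2527]
[[-0.9136  0.4066 -0.0005]
 [ 0.4066  0.9136 -0.0009]
 [ 0.0001 -0.0011 -1.    ]]
[[330.0398   0.     278.3016]
 [  0.     330.0398 213.4557]
 [  0.       0.       1.    ]] [[ 0.4061  0.9138 -0.0014]
 [ 0.8697 -0.386   0.3076]
 [ 0.2805 -0.1261 -0.9515]] [-0.5751 -0.0406  0.379 ] [0.1625 0.5577 0.3723]
```

Heights match: handle top 84 mm, flags 54–59 mm and tray rim 65–74 mm. The rail centre is near (0.5134, 0.333) and its y axis is about (-0.09, 0.996). The green flag is at the +y station. Now I'll move above the handle.

Careful with the scale: shifts go in shares of 300 mm and turns go in shares of 2 rad. That gives: -0.262 m / 0.3 = -0.8733, -0.06 m / 0.3 = -0.2, -0.51 rad / 2 = -0.255.

{"name": "step_hand", "arguments": {"motion": [[[-0.1667, -0.0667, 0.0667], [0, 0, -0.05]], [[-0.3333, -0.1333, 0.1167], [0, 0, -0.1]], [[-0.5, -0.2, 0.1667], [0, 0, -0.15]], [[-0.6667, -0.2667, 0.2333], [0, 0, -0.2]], [[-0.8, -0.3167, 0.2833], [0, 0, -0.25]], [[-0.8733, -0.33, 0.3083], [0, 0, -0.255]], [[-0.8733, -0.33, 0.3083], [0, 0, -0.255]], [[-0.8733, -0.33, 0.3083], [0, 0, -0.255]]], "aperture": 0.06, "squeeze": 60}}

```text
clock: 1.25
tcp_pos: [0.4325, 0.3286, 0.1609]
orientation: [-0.0, -0.046, 0.999, 0.0]
wrist_force: [0.3, -0.8, -0.1]
finger_gap: 0.0601
grip_force: 0.0
```

```bash
cat > st.py <<'E'
from h import *
from scipy.spatial.transform import Rotation as Ro
np.set_printoptions(precision=4,suppress=True)
s=env.get_state(); R=Ro.from_quat(np.roll(s["orientation"],-1)).as_matrix()
print(s["clock"],s["tcp_pos"],s["joint_pos"],s["wrist_force"],s["finger_gap"],s["grip_force"]);print(R)
E
python3 - <<'E'
from st import *
c=env.read_camera("wrist");cv2.imwrite("pics/w1.png",c["image"][:,:,::-1])
print(proj(c,[[.4325,.328,.086],[.4332,.3289,.086]]))
E
```

```text
1.25 [0.4325 0.3286 0.1609] [ 0.5018  0.2975 -0.207   1.0665  0.0004  0.4105] [ 0.2651 -0.7627 -0.1146] 0.06006717869820997 0.0
[[-0.9958 -0.0911 -0.0004]
 [-0.0911  0.9958  0.0002]
 [ 0.0004  0.0002 -1.    ]]
[[276.8019 236.0825]
 [278.115  237.2246]]
```

View pics/w1.png

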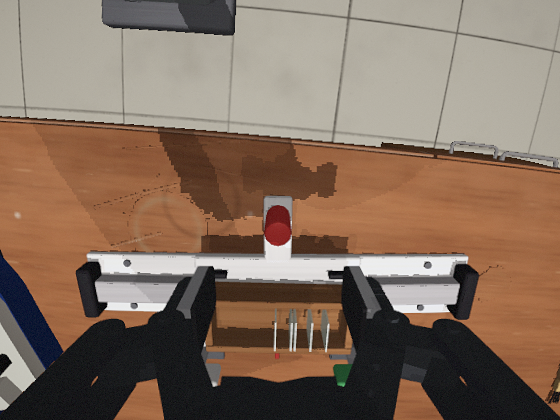

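The wrist view shows the handle's top disc at about (278,238). The predicted position was (278,237), so it agrees. The rail lies horizontal in the image, so the yaw is right too. I'll descend and grip.

Converted, 0.087 m / 0.3 = 0.29, 0.075 m / 0.3 = 0.25.

{"name": "step_hand", "arguments": {"motion": [[[0, 0, 0.1333], [0, 0, 0]], [[0, 0, 0.25], [0, 0, 0]], [[0, 0, 0.29], [0, 0, 0]], [[0, 0, 0.29], [0, 0, 0]]]}}

```text
clock: 1.8
tcp_pos: [0.4322, 0.3288, 0.0738]
orientation: [-0.0, -0.046, 0.999, -0.0]
wrist_force: [-0.3, 0.7, 0.6]
finger_gap: 0.06
grip_force: 0.0
```

{"name": "step_hand", "arguments": {"motion": [[[0, 0, 0], [0, 0, 0]], [[0, 0, 0], [0, 0, 0]], [[0, 0, 0], [0, 0, 0]], [[0, 0, 0], [0, 0, 0]], [[0, 0, 0], [0, 0, 0]], [[0, 0, 0], [0, 0, 0]]], "aperture": 0.0, "squeeze": 40}}

```text
clock: 2.55
tcp_pos: [0.4338, 0.3287, 0.0752]
orientation: [0.001, -0.046, 0.999, 0.001]
wrist_force: [-0.7, -0.6, 5.3]
finger_gap: 0.0168
grip_force: 39.0
```

```bash
python3 -c "from st import *"
```

```text
2.55 [0.4338 0.3287 0.0752] [ 0.501   0.3729 -0.3297  0.8658  0.      0.4099] [-0.7003 -0.5786  5.3131] 0.01679851107394373 38.98558259010315
[[-0.9959 -0.091   0.0021]
 [-0.091   0.9959  0.0012]
 [-0.0022  0.001  -1.    ]]
```

Converted, 0.04 m / 0.3 = 0.1333, 0.034 m / 0.3 = 0.1133.

{"name": "step_hand", "arguments": {"motion": [[[0, 0.0067, 0], [0, 0, 0]], [[0, 0.02, 0], [0, 0, 0]], [[0, 0.0367, 0], [0, 0, 0]], [[0, 0.0533, 0], [0, 0, 0]], [[0, 0.0733, 0], [0, 0, 0]], [[0, 0.0933, 0], [0, 0, 0]], [[0, 0.1133, 0], [0, 0, 0]], [[0, 0.1333, 0], [0, 0, 0]]], "squeeze": 60}}

```text
clock: 3.55
tcp_pos: [0.4305, 0.3678, 0.0752]
orientation: [0.001, -0.045, 0.999, -0.0]
wrist_force: [0.2, -4.3, 7.0]
finger_gap: 0.0163
grip_force: 58.3
```

{"name": "step_hand", "arguments": {"motion": [[[0, 0.02, 0], [0, 0, 0]], [[0, 0.04, 0], [0, 0, 0]], [[0, 0.06, 0], [0, 0, 0]], [[0, 0.08, 0], [0, 0, 0]], [[0, 0.0967, 0], [0, 0, 0]], [[0, 0.11, 0], [0, 0, 0]], [[0, 0.1167, 0], [0, 0, 0]], [[0, 0.1167, 0], [0, 0, 0]]]}}

```text
clock: 4.55
tcp_pos: [0.4275, 0.4032, 0.0753]
orientation: [0.002, -0.045, 0.999, 0.0]
wrist_force: [1.4, -1.8, 5.9]
finger_gap: 0.0167
grip_force: 58.4
```

```bash
python3 -c "from st import *"
```

```text
4.55 [0.4275 0.4032 0.0753] [ 0.6202  0.4455 -0.2144  0.908  -0.0014  0.5295] [ 1.3769 -1.7651  5.869 ] 0.016693905855337712 58.42217803001404
[[-0.9959 -0.0905  0.0031]
 [-0.0905  0.9959  0.0005]
 [-0.0031  0.0002 -1.    ]]
```

```bash
python3 - <<'E'
from h import *
a=env.read_camera("scene")["image"];b=env.read_camera("side")["image"]
a=cv2.resize(a[180:270,135:295,::-1],(530,298),interpolation=cv2.INTER_CUBIC)
b=cv2.resize(b[170:270,140:312,::-1],(516,300),interpolation=cv2.INTER_CUBIC)
im=np.zeros((600,530,3),np.uint8);im[:298]=a;im[300:,:516]=b
cv2.imwrite("pics/slid.png",im)
E
```

```text
(no output)
```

View pics/slid.png

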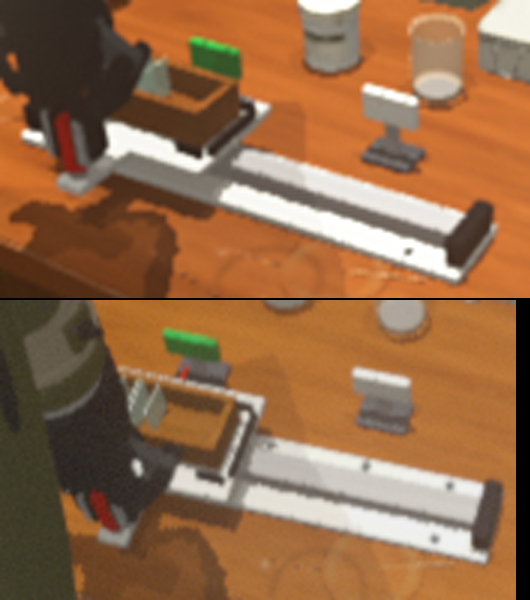

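The carrier moved 75 mm with the tray aboard. The green flag is at crop (215,57) in the scene view and (190,345) in the side view, and the pointer is near (184,373). I'll release, rise, and check it against the flag with the wrist camera.

Converted, -0.06 m / 0.3 = -0.2, -0.02 m / 0.3 = -0.0667.

{"name": "step_hand", "arguments": {"motion": [[[0, 0, 0], [0, 0, 0]], [[0, 0, 0], [0, 0, 0]], [[0, 0, 0], [0, 0, 0]], [[0, 0, -0.0667], [0, 0, 0]], [[0, 0, -0.2], [0, 0, 0]]], "aperture": 0.06}}

```text
clock: 5.28
tcp_pos: [0.4247, 0.4021, 0.1324]
orientation: [-0.002, -0.046, 0.999, -0.001]
wrist_force: [0.0, 0.0, 0.2]
finger_gap: 0.0598
grip_force: 0.0
```

{"name": "step_hand", "arguments": {"motion": [[[0, 0, -0.1333], [0, 0, 0]], [[-0.1, 0, -0.2667], [0, 0, 0]], [[-0.2, 0, -0.3667], [0, 0, 0]], [[-0.2333, -0.01, -0.4], [0, 0, 0]], [[-0.2333, -0.01, -0.4], [0, 0, 0]], [[-0.2333, -0.01, -0.4], [0, 0, 0]]], "aperture": 0.085}}

```text
clock: 6.02
tcp_pos: [0.4952, 0.4062, 0.2528]
orientation: [-0.001, -0.046, 0.999, -0.0]
wrist_force: [0.4, -0.2, -0.4]
finger_gap: 0.0854
grip_force: 0.0
```

```bash
python3 - <<'E'
from st import *
c=env.read_camera("wrist");cv2.imwrite("pics/w2.png",c["image"][:,:,::-1])
E
```

```text
6.025 [0.4952 0.4062 0.2528] [0.5616 0.4469 0.241  1.3668 0.0002 0.4703] [ 0.4393 -0.2063 -0.3669] 0.08541773566722566 0.0
[[-0.9958 -0.0912 -0.0018]
 [-0.0912  0.9958 -0.0009]
 [ 0.0018 -0.0007 -1.    ]]
```

View pics/w2.png

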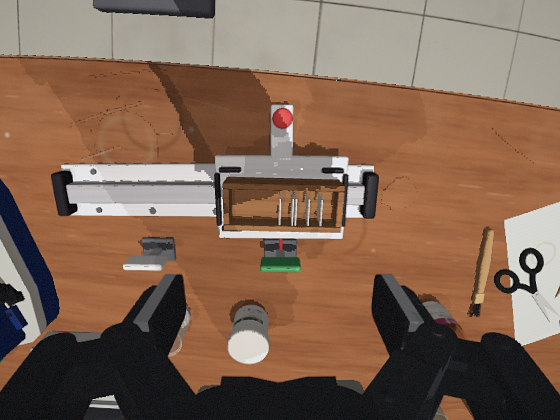

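The wrist view shows the pointer at (281,241), centred under the green plate (261–301, row 270). The tray rim corners are at about (223,178), (346,178), (347,232) and (221,231), and the handle top is at (283,118). Next I'll turn these into positions.

```bash
python3 - <<'E'
from st import *
c=env.read_camera("wrist")
def rp(p,z):
    n=cv2.undistortPoints(np.array([[p]],float),c["K"],c["D"]).ravel()
    d=c["R"].T@[*n,1]; o=-c["R"].T@c["t"]; return o+d*(z-o[2])/d[2]
Q=dict(handle=((283,118),.086),gL=((301,270),.058),gR=((261,271),.058),wR=((123,269),.058),wL=((160,268),.058),t1=((223,178),.07),t2=((346,178),.07),t3=((347,232),.07),t4=((221,231),.07),dFR=((220,238),.04),dFL=((343,238),.04),dNR=((216,156),.04),dNL=((348,156),.04))
X={k:rp(*v) for k,v in Q.items()}
for k in X: print(k,X[k][:2])
u=np.array([-.091,.9958]);g=(X["gL"]+X["gR"])[:2]/2
t=sum(X[f"t{i}"] for i in(1,2,3,4))[:2]/4; dk=sum(X[k] for k in X if k[0]=="d")[:2]/4
print("along rail rel. flag: handle,tray,deck",[(p-g)@u for p in(X["handle"][:2],t,dk)])
print("tray",t,"deck",dk,"yaw",np.arctan2(*(-(X["t2"]-X["t1"])[:2]*[1,-1])),np.arctan2(*(-(X["t3"]-X["t4"])[:2]*[1,-1])))
E
```

```text
6.075 [0.495  0.4062 0.2527] [0.5618 0.4469 0.2407 1.3668 0.0002 0.4702] [0.5535 0.3827 0.0526] 0.08478329255593474 0.0
[[-0.9958 -0.0915 -0.0019]
 [-0.0915  0.9958 -0.001 ]
 [ 0.002  -0.0008 -1.    ]]
handle [0.425  0.4039]
gL [0.5787 0.4383]
gR [0.5838 0.3961]
wR [0.5964 0.2471]
wL [0.5909 0.288 ]
t1 [0.4844 0.3536]
t2 [0.4738 0.468 ]
t3 [0.5271 0.4772]
t4 [0.5375 0.3538]
dFR [0.5576 0.3485]
dFL [0.5453 0.4817]
dNR [0.4691 0.341 ]
dNL [0.4568 0.4734]
along rail rel. flag: handle,tray,deck [np.float64(0.0009314049695150235), np.float64(0.002801556416703061), np.float64(0.0006623883391213579)]
tray [0.5057 0.4132] deck [0.5072 0.4112] yaw 0.09271627768666311 0.08386208800274347
```

The carrier is within about 1–2 mm of the flag along the rail. The tray centre is at about (0.506, 0.4115), yaw 0.09. I'll turn a quarter turn above the tray and descend part way.

Converted, 0.08 m / 0.3 = 0.2667, 0.04 m / 0.3 = 0.1333, -0.18 rad / 2 = -0.09.

{"name": "step_hand", "arguments": {"motion": [[[-0.01, 0.0033, 0.0333], [0, 0, -0.09]], [[-0.02, 0.0067, 0.0667], [0, 0, -0.18]], [[-0.03, 0.01, 0.1], [0, 0, -0.27]], [[-0.0367, 0.0133, 0.1333], [0, 0, -0.36]], [[-0.0367, 0.0133, 0.1667], [0, 0, -0.45]], [[-0.0367, 0.0133, 0.2], [0, 0, -0.54]], [[-0.0367, 0.0133, 0.2333], [0, 0, -0.63]], [[-0.0367, 0.0133, 0.2667], [0, 0, -0.72]]], "aperture": 0.076}}

```text
clock: 7.12
tcp_pos: [0.5057, 0.4114, 0.1729]
orientation: [-0.001, -0.695, 0.719, 0.0]
wrist_force: [-0.0, -0.4, 0.5]
finger_gap: 0.0762
grip_force: 0.0
```

{"name": "step_hand", "arguments": {"motion": [[[0, 0, 0], [0, 0, -0.0655]], [[0, 0, 0], [0, 0, -0.0655]], [[0, 0, 0], [0, 0, -0.0655]], [[0, 0, 0], [0, 0, -0.0655]]]}}

```text
clock: 7.62
tcp_pos: [0.5066, 0.4115, 0.1739]
orientation: [-0.0, 0.738, -0.674, 0.0]
wrist_force: [-0.9, 0.2, 0.4]
finger_gap: 0.0758
grip_force: 0.0
```

```bash
python3 - <<'E'
from st import *
print("target minus tcp in tool axes",R.T@(np.array([.506,.4115,.064])-s["tcp_pos"]))
c=env.read_camera("wrist");cv2.imwrite("pics/w3.png",c["image"][:,:,::-1])
E
```

```text
7.625 [0.5066 0.4115 0.1739] [ 0.5593  0.4942  0.1222  1.1986  0.0001 -1.1019] [-0.8542  0.2014  0.3589] 0.07580975409789666 0.0
[[ 0.0903 -0.9959  0.0002]
 [-0.9959 -0.0903  0.0002]
 [-0.0001 -0.0002 -1.    ]]
target minus tcp in tool axes [-0.      0.0006  0.1099]
```

View pics/w3.png

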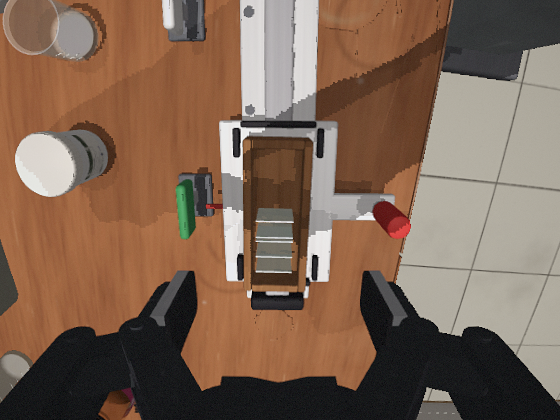

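The tray lies between the fingers, with walls at columns 245–312 and the mid-line near 278. It is parallel to the tool, and the handle (395,220) and flag (185,210) are outside the finger paths. I'll descend, then grip.

{"name": "step_hand", "arguments": {"motion": [[[0, 0, 0.1], [0, 0, 0]], [[0, 0, 0.2], [0, 0, 0]], [[0, 0, 0.2833], [0, 0, 0]], [[0, 0, 0.3333], [0, 0, 0]], [[0, 0, 0.3667], [0, 0, 0]], [[0, 0, 0.3667], [0, 0, 0]]]}}

```text
clock: 8.43
tcp_pos: [0.5066, 0.4113, 0.0635]
orientation: [0.0, 0.739, -0.674, -0.0]
wrist_force: [0.3, 0.3, 0.6]
finger_gap: 0.0758
grip_force: 0.0
```

{"name": "step_hand", "arguments": {"motion": [[[0, 0, 0], [0, 0, 0]], [[0, 0, 0], [0, 0, 0]], [[0, 0, 0], [0, 0, 0]], [[0, 0, 0], [0, 0, 0]], [[0, 0, 0], [0, 0, 0]], [[0, 0, 0], [0, 0, 0]]], "aperture": 0.0, "squeeze": 35}}

```text
clock: 9.18
tcp_pos: [0.5076, 0.412, 0.0652]
orientation: [-0.001, 0.739, -0.674, 0.0]
wrist_force: [-0.3, 1.0, 6.2]
finger_gap: 0.0477
grip_force: 37.2
```

```bash
python3 -c "from st import *"
```

```text
9.175 [0.5076 0.412  0.0652] [ 0.5591  0.5679 -0.0351  0.9652  0.0001 -1.1031] [-0.3307  0.9565  6.1882] 0.04771486358679435 37.18850377947092
[[ 0.0913 -0.9958  0.0022]
 [-0.9958 -0.0913  0.0014]
 [-0.0012 -0.0023 -1.    ]]
```

Converted, -0.1 m / 0.3 = -0.3333, -0.085 m / 0.3 = -0.2833.

{"name": "step_hand", "arguments": {"motion": [[[0, 0, -0.01], [0, 0, 0]], [[0, 0, -0.0333], [0, 0, 0]], [[0, 0, -0.0733], [0, 0, 0]], [[0, 0, -0.12], [0, 0, 0]], [[0, 0, -0.1733], [0, 0, 0]], [[0, 0, -0.2333], [0, 0, 0]], [[0, 0, -0.2833], [0, 0, 0]], [[0, 0, -0.3333], [0, 0, 0]]], "squeeze": 45}}

```text
clock: 10.18
tcp_pos: [0.5068, 0.4115, 0.1651]
orientation: [-0.0, 0.739, -0.674, 0.0]
wrist_force: [0.2, 0.2, -1.4]
finger_gap: 0.047
grip_force: 46.3
```

{"name": "step_hand", "arguments": {"motion": [[[0, 0, -0.04], [0, 0, 0]], [[0, 0, -0.0633], [0, 0, 0]], [[0, 0, -0.0733], [0, 0, 0]], [[0, 0, -0.0733], [0, 0, 0]], [[0, 0, -0.0733], [0, 0, 0]], [[0, 0, -0.0733], [0, 0, 0]]]}}

```text
clock: 10.92
tcp_pos: [0.5065, 0.4113, 0.1853]
orientation: [0.0, 0.739, -0.674, -0.0]
wrist_force: [0.3, -0.3, -1.1]
finger_gap: 0.0473
grip_force: 46.3
```

```bash
python3 - <<'E'
from st import *
im=np.zeros((600,530,3),np.uint8)
im[:298]=cv2.resize(env.read_camera("scene")["image"][150:270,110:295,::-1],(530,298),interpolation=cv2.INTER_CUBIC)
im[300:]=cv2.resize(env.read_camera("wrist")["image"][:,:,::-1],(530,300))
cv2.imwrite("pics/lift.png",im)
E
```

```text
10.925 [0.5065 0.4113 0.1853] [ 0.5591  0.4896  0.143   1.225   0.0001 -1.1031] [ 0.3354 -0.2698 -1.0925] 0.04728873422841845 46.269249860197306
[[ 0.0913 -0.9958 -0.0007]
 [-0.9958 -0.0913 -0.0004]
 [ 0.0003  0.0008 -1.    ]]
```

View pics/lift.png

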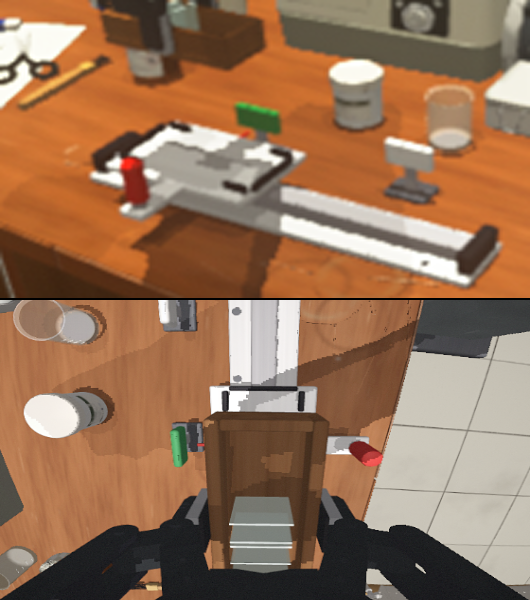

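The tray is in the gripper, level and clear of the empty deck. It is at crop (185,30) in the scene view and (265,490) in the wrist view. The pointer (200,443) still faces the green plate. The load reads about 1.1 N and the lift is about 12 cm, so I'll hand in.

```bash
python3 -c "
from workcell import env
print(env.hand_in())"
```

```text
the job is handed in; nothing more can be done
None
```

The carrier stands at the green-flag station, measured within about 2 mm along the rail, and the tray is held level and still about 12 cm above it; the job is handed in, but the hand-in returned no verdict.

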